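Rehang the chip guard on the other carving stand

TASK

Move the clear chip guard from the carving stand it hangs on to the other, empty stand: squeeze its two finger tabs together to pull in the sprung hinge pin, lift it off, and settle it gently down into the rests of the empty stand, without forcing it. Then let the tabs go so that the hinge pins at both ends slip fully home into their holes and the guard hangs freely. Leave the mallet, brush and oilstone where they are.

Things in the scene. Friction and masses are not known exactly. Their poses are not given: they have to be found in the camera images.
- guard: the loose chip guard, 0.25 to 0.4 kg: a clear framed pane 6 mm thick (x), 120 mm wide (y), hanging to 85 mm below a steel barrel of diameter 24 mm, length 200 mm along y. Origin: middle of the barrel, on its axis; x normal to the pane, z up. Two finger tabs stand on the barrel, the fixed stub pin is at its +y end, the sprung hinge pin at its -y end.
- guard_grip (a point): on the guard, midway between the two finger tabs at rest, 32 mm above the barrel axis: good height for the pads, which squeeze along the guard's y from above. Tabs: upright, 24 mm wide (x), 6 mm thick (y), tops 48 mm above the axis, outer faces at y = +30 mm (fixed) and -30 mm (sprung). 60 mm over the outer faces at rest, 38 mm squeezed to the stop.
- pin_tab (a point): middle of the outer face of the sprung pin's tab; moves with the pin. Squeezing the hung guard evenly about guard_grip slides the barrel 11 mm towards -y and the pin 11 mm towards +y: both ends leave their holes with 3 mm to spare and the guard lifts straight up. Lowered in that squeezed state, origin 11 mm to -y of the stand's hinge point, it goes in; letting go sends both pins out.
- stub_end (a point): round end of the fixed stub pin, diameter 8 mm, which stands 8 mm out of the barrel's +y end.
- hinge_pin (a joint): how far the sprung pin is drawn into the barrel, m: 0 home in a stand (brass collar, diameter 19 mm, presses on the plate; 8 mm tip 8 mm deep in the hole), 0.022 fully drawn in (tip 1 mm out), -0.002 off the stand and let go. Spring force 7 N at 0, 11 N at 0.022. A tip that missed its hole leaves it at 0.007 or more.
- stand_A: the stand the guard hangs on at the start, with a finished carving: a fixed wooden baseboard 120 x 270 x 20 mm with a steel yoke of two drilled plates on posts. Origin: under the board, on the bench, below the hinge point; y along the hinge line, z up, x towards the round carving (disc 110 mm across, top 32 mm high, centred at x = 130 mm). Guard and stand axes agree when hung.
- hinge_A (a point): hinge point of stand A: where the barrel's middle lies when the guard hangs there, pins home; 125 mm above the bench. A squeeze of 20 to 25 N is enough. Fingers that swing lengthways while they close drag the guard down or up by friction: close in small steps and give way. Contact forces between guard and this stand adding up to over 50 N count as forcing (about 20 N when just hanging).
- stand_B: the empty stand, with a carving just begun: same make, size and frame as stand A (board, yoke, posts, V rests), except that its yoke is clamped at another height. Fixed. Forcing means over 40 N between the guard and this stand, all contact forces added up (about 20 N when just hanging).
- hinge_B (a point): NOMINAL hinge point of stand B, 125 mm above the bench. True in x and y, but the posts were clamped by eye: the real hinge line lies anywhere from 13 mm below to 13 mm above this point, and no pose tells it; feel for the rests. The yoke does not move in use.
- rest_B (a point): on the nominal hinge line of stand B at the inner face of its +y plate, y = +100 mm from the hinge point; the other plate's inner face is at y = -115 mm. Plates: 40 mm wide (x), 12 mm thick, tops 32 mm above the hinge line, each with an 11.5 mm hole on it. V rests inside them, y = 70 to 100 and -76 to -115 mm, open upwards at 45 degrees, 40 mm wide at the top, which is 3 mm above the hinge line.
- mallet: bystander: a wooden carver's mallet standing on its head, handle up, 84 mm across, 200 mm tall; origin under its centre.
- brush: bystander: a dust brush lying on the bench, about 200 mm long along its x; origin under its middle.
- oilstone: bystander: a sharpening stone in a wooden tray, 55 x 160 x 28 mm; origin under its centre.
Mind the look-alikes: they are no part of the job. What is meant by the guard is not blue, and is the smaller of those in its own colour.

How it is judged:
On the way:
1. the guard is off the first stand: lifted at least 40 mm with its sprung pin drawn in (z of guard in the frame of stand_A above 0.165 m and value of joint hinge_pin above 0.015 m), for 0.2 s.
At the end, for the whole second after the job is handed in: guard at rest on the other stand, both pins home: barrel middle within 4 mm (x), 3.5 mm (y) of the stand's origin and 109 to 141 mm above the bench, barrel within 0.04 rad of the stand's y, hinge_pin -0.0012 to 0.003 m, pane within 0.15 rad of upright, slower than 0.03 m/s (x of guard in the frame of stand_B between -0.004 and 0.004 m and y of guard in the frame of stand_B between -0.0035 and 0.0035 m and z of guard in the frame of stand_B between 0.109 and 0.141 m and value of joint hinge_pin between -0.0012 and 0.003 m and angle between the y axis of guard and the y axis of stand_B, either way round below 0.04 rad and angle between guard's own z axis and vertical below 0.15 rad and linear speed of guard below 0.03 m/s); the robot touches nothing.
It fails at once if guard forced or wrenched against a stand: contact forces adding up to more than 50 N on the first or 40 N on the other stand (contact force between guard and stand_A above 50 N or contact force between guard and stand_B above 40 N).
It fails at once if mallet, brush or oilstone moved by more than 20 mm (distance of any of mallet, brush, oilstone from where it was at the start of the episode above 0.02 m).
It also fails if it takes over 50 s, if anything falls off the work surface, if the arm or the gripper's body presses on something with over 40 N, if the wrist force passes 120 N, or if a joint passes its speed limit or range.

ROBOT

A 6-joint arm with a two-finger parallel gripper is mounted at the origin on the work surface. World frame = base frame: x ahead of the robot, y to its left, z up, the work surface at z = 0. Lengths are in m, angles in rad, forces in N, time in s.
With the tool pointing down it reaches from about 0.275 to 0.975 m from the base axis. Payload 8.4 kg.
Tool frame: the origin (TCP) lies at the very end of the fingers, on their centre line; the grasp point (between the pads) lies 19 mm behind it (r.tcp_to_grasp is the distance from the TCP to the grasp point, in m); x points along the fingers, y is the direction in which the jaws open and shut, and the axes are right-handed (so a half turn about x gives the same grasp; the last joint's range is limited). The gripper opens to 92 mm and grips with 3 to 60 N. Pads are 20 mm wide; open, the fingers measure 128 mm over their backs; the gripper's body (75 mm by 189 mm) begins 69 mm behind the grasp point.
Start: joints at [1.314, 0.353, 1.633, -0, 1.155, -0.002], TCP at [0.158, 0.605, 0.215] pointing down, gripper open.
Joint ranges: [-2.63, 2.63], [-0.92, 2.1], [0.06, 2.66], [-1.3, 4.44], [0, 2.69], [-3.02, 3.02]. Speed limits (rad/s): [2.22, 2.22, 2.79, 3.14, 3.14, 3.14].

INTERFACE

Orientations are given as a rotation vector (axis times angle).
In Python, from cell import r, snapshot, find_in gives the robot as it stands.
- The arm moves only by the tool move_arm, never from a script. Its argument "steps" is a list that holds one entry, the list of rows, each a list of 7 numbers: the shift along the world's x, y, z each as a share of 8 cm, from -1 to 1, then the turn, a rotation vector about the world's x, y, z each as a share of 1.5 rad, from -1 to 1, then the opening, from 0 (shut) to 1 (fully open). A call has 1 to 8 rows; each row shifts and turns the commanded pose from where the row before left it; what a row does not reach is not made up. A row lasts 1/12 s, in which the tool goes at most 41.7 mm and 7.16 degrees, less where a joint would pass 70% of its speed; a pose out of reach is approached as far as the arm can. A call with a number of a shift or a turn outside -1 to 1 is refused whole. A call with a gripper value outside its range is refused whole. The fingers move at their own pace and stop on an object; "grip_force" is the grip in N (left out, the last holds). Time passes only in rows, so rows that do not move let the fingers close. It gives the time, the measured TCP pose, the force and the opening at its end, in the units of the state.
- r.read_state(): the state, without advancing time (a new reading comes with each control period).
- snapshot(name): name is "scene" or "side" or "wrist"; returns a dict with "frame" (480x640x3 uint8, red, green, blue), "vertical_fov" (degrees; the focal length in pixels is half the picture's height over the tangent of half this angle, whatever the lens; pixels are square), "cx", "cy" (the principal point, pixels), "dist_coeffs" ([k1, k2, p1, p2, k3] as OpenCV has them; the pictures are not rectified), "eye" and "orientation" of the camera in the world; the wrist camera has in their place "hand_eye" (4x4, takes a point from camera to tool coordinates, whose origin is the TCP and whose axes are the tool frame's). Camera axes: x right, y down, z forward; pixel columns grow to the right and rows downward; lengths in m; the calibration is good to about 2 mm. A picture is of the moment at which its call begins: read the wrist's pose just before it. There is no depth.
- r.finish_job(): hands the job in, once; it reports no verdict.
Trained networks look in the newest picture that a camera, given by its name, has taken for a name from the list of things; names that differ only in an ending like _2 or _b are one class to them, and where a whole thing is asked for, a point or a joint stands for the part that bears it (a point fixed in the world has none). Each returns a list of dicts, best first, with "confidence" (0 to 1); they miss things now and then, are a little off and sometimes report something else, mostly with a low value. They report only what shows in the picture. A call takes as long as a camera call. They do not tell look-alikes from the thing itself.
- find_in(thing, camera): "position" ([column, row] in pixels, amid what is visible of it).
The state is a dict: "time_s": time; "joint_pos": joint angles; "qd": joint speeds; "joint_efforts": joint torques, N m; "ee_pos": TCP position; "eef_rot": TCP orientation; "contact_force": force on the tool from outside, world axes, zero at the start; "ft_torque": the same for the moment, N m; "width": finger opening in m.
Only numpy, scipy, OpenCV 4.12 (cv2) and the standard library are available. Lean on these libraries where they do the work, as an engineer would, in place of code of your own. Each camera call takes 0.05 s, during which the arm holds its last target. There are 200 camera calls.

## Working session

There is one attempt and no reset: what is moved stays moved. The work goes in short steps, Python scripts to look and compute and a tool call to move; the robot and the scene stay as the last step left them, time stands still between calls to the robot, and variables do not carry over. Pictures are saved under pics/ and viewed, about 8 in all and at most 12, crops included, and the job is handed in when it is done.

Besides the shell and the picture viewer there is one more tool, called after ">>>" as name([rows], argument=value, ...), one row to a line, values as JSON. move_arm: Moves the arm, as the interface text tells. Shift numbers are shares of 8 cm and turn numbers shares of 1.5 rad, none past 1 either way. Its arguments: {"type":"object","properties":{"steps":{"type":"array","items":{"type":"array","items":{"type":"array","items":{"type":"number","minimum":-1,"maximum":1}}}},"grip_force":{"type":"number"}},"required":["steps"]}

```bash
mkdir -p pics; ls; cat > h.py <<'E'
import numpy as np, cv2
from scipy.spatial.transform import Rotation as R
from cell import r, snapshot, find_in
def cam(s, st=None):
    f=240/np.tan(np.radians(s["vertical_fov"])/2)
    K=np.array([[f,0,s["cx"]],[0,f,s["cy"]],[0,0,1.]])
    if "hand_eye" in s:
        T=np.eye(4);T[:3,:3]=R.from_rotvec(st["eef_rot"]).as_matrix();T[:3,3]=st["ee_pos"];T=T@np.array(s["hand_eye"])
    else:
        T=np.eye(4);o=np.array(s["orientation"],float)
        T[:3,:3]=o if o.shape==(3,3) else R.from_rotvec(o).as_matrix();T[:3,3]=s["eye"]
    return K,np.array(s["dist_coeffs"],float),T
def take(n,save=None):
    st=r.read_state();s=snapshot(n)
    if save: cv2.imwrite(f"pics/{save}.png",s["frame"][:,:,::-1])
    return s,cam(s,st)
def ray(c,p):
    K,d,T=c
    u=cv2.undistortPoints(np.array([[p]],float),K,d)[0,0]
    v=T[:3,:3]@np.array([u[0],u[1],1]);return T[:3,3],v/np.linalg.norm(v)
def atz(c,p,z):
    o,v=ray(c,p);return o+v*(z-o[2])/v[2]
def proj(c,X):
    K,d,T=c;Ti=np.linalg.inv(T)
    return cv2.projectPoints(np.atleast_2d(np.array(X,float)),cv2.Rodrigues(Ti[:3,:3])[0],Ti[:3,3],K,d)[0][:,0]
def tri(rs):
    A=np.zeros((3,3));b=np.zeros(3)
    for o,v in rs:
        P=np.eye(3)-np.outer(v,v);A+=P;b+=P@o
    return np.linalg.solve(A,b)
E
python3 - <<'E'
from h import *
print(r.read_state())
for n in ["scene","side","wrist"]:
    s,c=take(n,n+"0"); print(n,{k:v for k,v in s.items() if k!="frame"})
    for t in ["guard","guard_grip","pin_tab","stub_end","stand_A","stand_B","mallet","brush","oilstone"]:
        print(t,[(np.round(d["position"]).tolist(),round(d["confidence"],2)) for d in find_in(t,n)])
a=cv2.imread("pics/scene0.png");
E
```

```text
pics
{'time_s': 0.0, 'joint_pos': array([ 1.31358694e+00,  3.53656174e-01,  1.63415656e+00,  4.81048898e-07,
        1.15520330e+00, -2.38548413e-03]), 'qd': array([-9.31553545e-04, -7.27476964e-04,  3.63194117e-04,  3.62233295e-05,
       -1.11436820e-03,  7.97523256e-05]), 'joint_efforts': array([-1.01815349e-03, -5.93865323e+01, -3.34211969e+01,  6.95893401e-02,
        2.35832896e-02, -1.56245605e-04]), 'ee_pos': array([0.15740694, 0.60432161, 0.2138491 ]), 'eef_rot': array([ 0.19893464,  1.5617083 , -0.20115657]), 'contact_force': array([-1.17912707,  0.38302807,  0.33574255]), 'ft_torque': array([-0.0671984 ,  0.00967893, -0.02463527]), 'width': 0.09212414319160547}
scene {'vertical_fov': 47.18469510563548, 'cx': 325.9706061775166, 'cy': 247.14596383932843, 'dist_coeffs': array([0.04168173, 0.        , 0.        , 0.        , 0.        ]), 'eye': array([1.3141646 , 0.32696959, 1.39969063]), 'orientation': array([-1.51624889, -2.25119215,  0.69755147])}
guard [([453.0, 214.0], 0.73), ([410.0, 270.0], 0.63), ([467.0, 377.0], 0.57)]
guard_grip [([413.0, 269.0], 0.97), ([455.0, 210
[... 1261 characters left out ...]
_fov': 71.25209407441206, 'cx': 320.3268973711316, 'cy': 234.6784018084619, 'dist_coeffs': array([-0.01427355,  0.        ,  0.        ,  0.        ,  0.        ]), 'hand_eye': array([[-1.01664799e-03, -2.33879651e-01,  9.72265023e-01,
        -1.69447944e-01],
       [ 9.99999248e-01, -9.04201212e-04,  8.28141449e-04,
        -2.83241634e-04],
       [ 6.85437780e-04,  9.72265134e-01,  2.33880394e-01,
        -6.52157676e-02],
       [ 0.00000000e+00,  0.00000000e+00,  0.00000000e+00,
         1.00000000e+00]])}
guard [([30.0, 265.0], 0.77)]
guard_grip [([31.0, 268.0], 0.56)]
pin_tab [([12.0, 211.0], 0.79)]
stub_end [([28.0, 266.0], 0.8)]
stand_A []
stand_B []
mallet []
brush []
oilstone []
```

View pics/scene0.png

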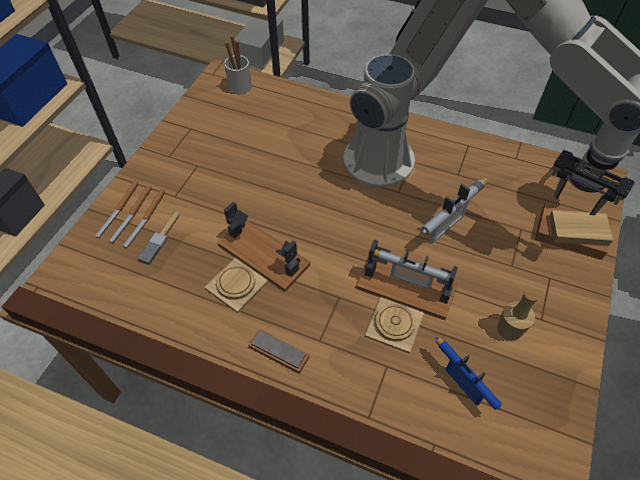

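View pics/side0.png

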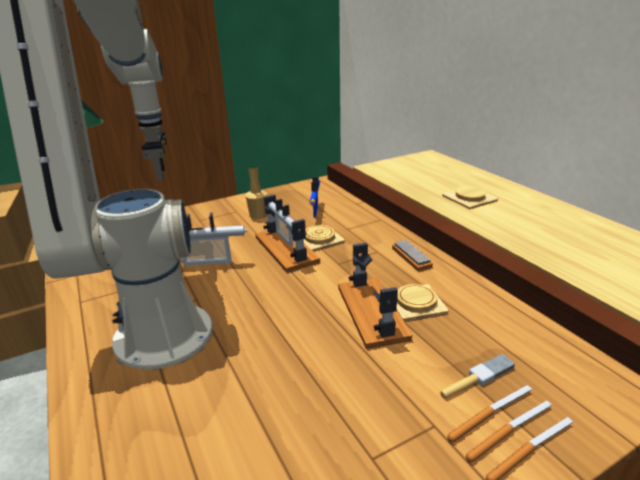

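The scene picture shows the hung grey guard on stand A, with brass collar (372,250) at its -y end and plates at about (371,258) and (454,282). Empty stand B has plates at (235,218) and (290,256). The blue guard (467,377) and the larger grey one (455,210) are look-alikes. The side picture agrees. Next, an enlarged crop to measure the boards.

```bash
python3 - <<'E'
from h import *
a=cv2.imread("pics/scene0.png")[190:360,200:470]
a=cv2.resize(a,None,fx=2.96,fy=2.96,interpolation=cv2.INTER_CUBIC)
cv2.imwrite("pics/c1.png",a)
s,c=take("scene")
for n,p in dict(Al=(371,250),Ar=(454,274),Bl=(235,210),Br=(290,249)).items(): print(n,atz(c,p,.14))
E
```

```text
Al [0.46586917 0.12710861 0.14      ]
Ar [0.45542809 0.35990334 0.14      ]
Bl [ 0.48231449 -0.28712954  0.14      ]
Br [ 0.5477503  -0.08247727  0.14      ]
```

View pics/c1.png

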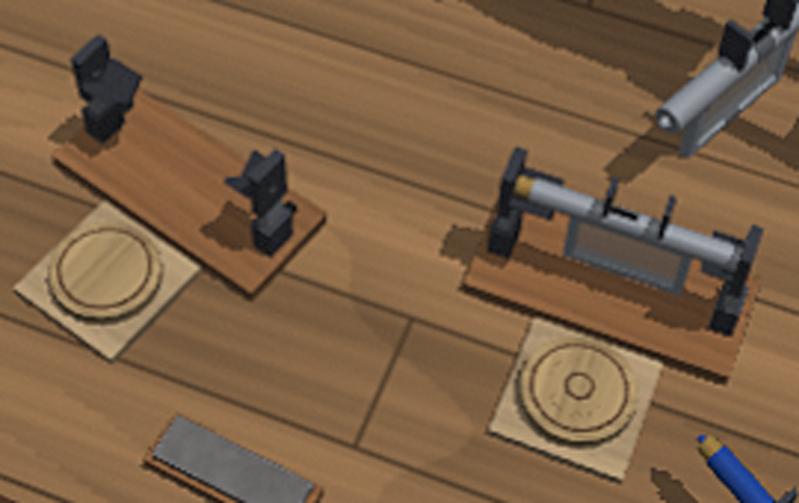

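The crop shows A's board front corners at about (470,285) and (724,376) and its disc at (578,385). B's are (57,152), (250,290) and (322,215), with its disc at (105,268). The hung guard's tabs are at about (612,195) and (668,215).

```bash
python3 - <<'E'
from h import *
s,c=take("scene")
def P(p,z): return atz(c,(200+p[0]/2.96,190+p[1]/2.96),z)
for n,p in dict(A=[(470,285),(724,376),(578,385)],B=[(57,152),(250,290),(105,268)]).items():
    a,b,d=P(p[0],.02),P(p[1],.02),P(p[2],.032)
    y=(b-a);L=np.hypot(*y[:2]);y/=L;x=np.array([y[1],-y[0],0])
    print(n,a,b,d,"L",L,"yaw",np.arctan2(y[1],y[0])-np.pi/2,"org disc",d-.13*x,"org board",(a+b)/2-.06*x, "disc along y from a",(d-a)@y)
print(P((640,180),.165))
for p in [(612,183),(668,203)]: print(P(p,.173))
st=r.read_state(); print(R.from_rotvec(st["eef_rot"]).as_matrix())
E
```

```text
A [0.51929611 0.11746427 0.02      ] [0.52217963 0.37419153 0.02      ] [0.58990307 0.2499512  0.032     ] L 0.25674345021654604 yaw -0.011231384344990936 org disc [0.45991126 0.25141124 0.032     ] org board [0.46074166 0.24650177 0.02      ] disc along y from a 0.13327156375161486
B [ 0.53059756 -0.3336637   0.02      ] [ 0.60598415 -0.0803079   0.02      ] [ 0.6428351 -0.2183805  0.032    ] L 0.2643336928657681 yaw -0.2892096456229063 org disc [ 0.51823405 -0.18130518  0.032     ] org board [ 0.51078268 -0.18987411  0.02      ] disc along y from a 0.1425050057387749
[0.43879282 0.2457439  0.165     ]
[0.45728353 0.22361671 0.173     ]
[0.45912374 0.27689971 0.173     ]
[[ 1.22223644e-05  2.52036957e-01  9.67717610e-01]
 [ 3.16538904e-05  9.67717609e-01 -2.52036958e-01]
 [-9.99999999e-01  3.37125147e-05  3.84984702e-06]]
```

>>> move_arm([
  [[0.05, 0, 0.45, 0, 0, 0, 1], [0.1, -0.1, 0.45, 0, 0, 0.02, 1], [0.25, -0.3, 0.25, 0, 0, 0.02, 1], [0.315, -0.37, 0, 0, 0, 0.02, 1], [0.315, -0.37, 0, 0, 0, 0.02, 1], [0.315, -0.37, 0, 0, 0, 0.02, 1], [0.315, -0.37, 0, 0, 0, 0.02, 1], [0.315, -0.37, 0, 0, 0, 0.02, 1]],
])

```text
time_s: 2.27
ee_pos: [0.3163, 0.4233, 0.3068]
eef_rot: [0.034, 1.57, -0.033]
contact_force: [0.8, 0.5, 1.0]
width: 0.0921
```

>>> move_arm([
  [[0.315, -0.37, 0, 0, 0, 0.02, 1], [0.315, -0.37, 0, 0, 0, 0, 1], [0.315, -0.37, 0, 0, 0, 0, 1], [0.315, -0.37, 0, 0, 0, 0, 1], [0.315, -0.37, 0, 0, 0, 0, 1], [0.25, -0.3, 0, 0, 0, 0, 1], [0.1, -0.1, 0, 0, 0, 0, 1], [0, 0, 0, 0, 0, 0, 1]],
])

```text
time_s: 2.93
ee_pos: [0.4709, 0.2431, 0.3066]
eef_rot: [0.014, 1.57, -0.014]
contact_force: [-0.7, -0.2, 0.7]
width: 0.0924
```

```bash
python3 - <<'E'
from h import *
s,c=take("wrist","w1")
print(r.read_state()["ee_pos"],c[2])
for t in ["guard","guard_grip","pin_tab","stub_end"]:
    print(t,[(np.round(d["position"],1).tolist(),round(d["confidence"],2)) for d in find_in(t,"wrist")])
print(proj(c,[[.46,.25,.125],[.46,.28,.173],[.46,.22,.173]]))
E
```

```text
[0.46985328 0.24440928 0.30653449] [[ 1.87131021e-02  9.71961481e-01  2.34394326e-01  4.05585046e-01]
 [ 9.99824604e-01 -1.83702819e-02 -3.64605033e-03  2.44057006e-01]
 [ 7.62069350e-04  2.34421443e-01 -9.72134768e-01  4.75982991e-01]
 [ 0.00000000e+00  0.00000000e+00  0.00000000e+00  1.00000000e+00]]
guard [([331.1, 34.2], 0.93), ([314.9, 205.1], 0.84)]
guard_grip [([322.3, 205.2], 0.9), ([330.7, 35.7], 0.58)]
pin_tab [([230.3, 210.9], 0.86)]
stub_end [([329.7, 37.7], 0.95), ([321.2, 205.4], 0.62), ([193.5, 399.0], 0.51)]
[[326.65915972 206.76935869]
 [360.35755545 214.18921182]
 [294.98149499 215.40192233]]
```

View pics/w1.png

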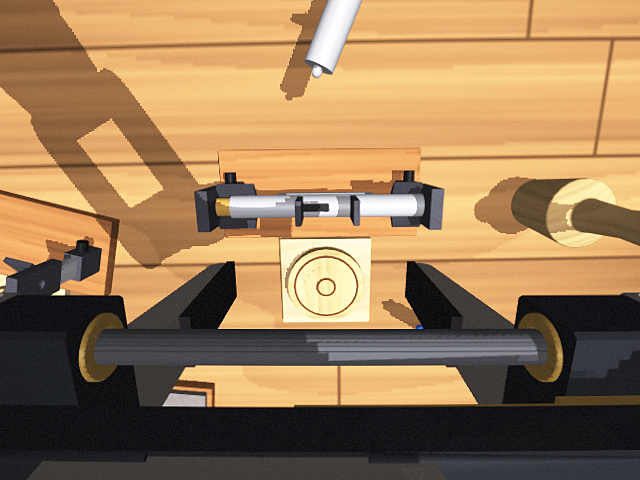

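The wrist picture shows the barrel from (217,207) to (422,205), tabs at columns 297 and 357, and the disc at (326,287). My predicted tab positions coincide. One enlargement will give x and yaw.

```bash
python3 - <<'E'
from h import *
a=cv2.imread("pics/w1.png")[145:325,188:450]
cv2.imwrite("pics/c2.png",cv2.resize(a,None,fx=3,fy=3,interpolation=cv2.INTER_CUBIC))
E
```

```text
(no output)
```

View pics/c2.png

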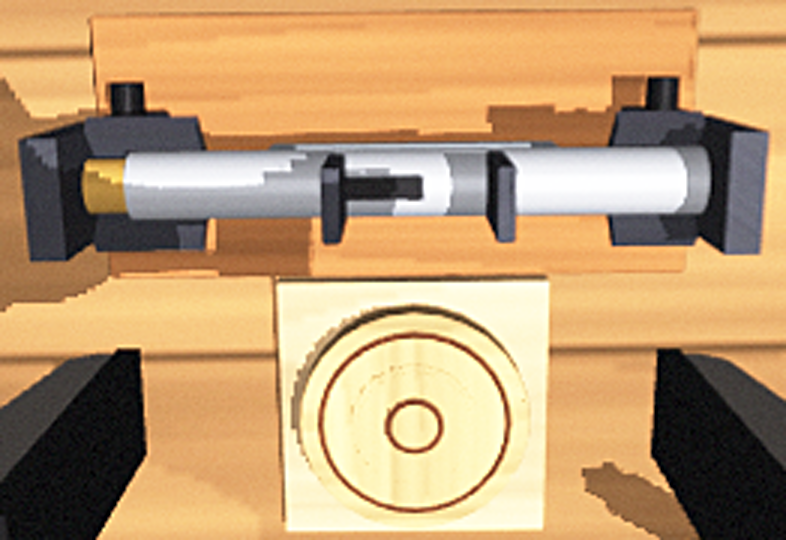

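```bash
python3 - <<'E'
from h import *
from scipy.optimize import least_squares
s,c=take("wrist")
pts=[(20,138),(25,260),(770,131),(767,252),(321,243),(517,240),(414,426)]
M=np.array([(-20,-127,157),(20,-127,157),(-20,112,157),(20,112,157),(12,-30,173),(12,30,173),(130,0,32)])/1000.
px=np.array(pts)/3+[188,145]
def w(q):
    m=M.copy();C,S=np.cos(q[2]),np.sin(q[2]);m[:,0]=q[0]+C*M[:,0]-S*M[:,1];m[:,1]=q[1]+S*M[:,0]+C*M[:,1];return proj(c,m)-px
o=least_squares(lambda q:w(q).ravel(),[.46,.25,-.01]);print(o.x,w(o.x).round(1))
st=r.read_state();Rm=R.from_rotvec(st["eef_rot"]).as_matrix();print(st["ee_pos"],"jaw yaw",np.arctan2(-Rm[0,1],Rm[1,1]))
E
```

```text
[ 0.4559679   0.25303499 -0.00392901] [[-0.8 -0.2]
 [ 1.5  0. ]
 [ 0.5 -0.5]
 [-1.6  0.2]
 [ 0.5  0.1]
 [ 0.   0.5]
 [-0.  -0.4]]
[0.46866862 0.24595718 0.30657535] jaw yaw -0.013097734195767511
```

>>> move_arm([
  [[-0.1, 0.06, 0, 0, 0, 0.006, 1], [-0.075, 0.046, -0.3, 0, 0, 0, 1], [0, 0, -0.4, 0, 0, 0, 1], [0, 0, -0.4, 0, 0, 0, 1], [0, 0, -0.3, 0, 0, 0, 1], [0, 0, -0.1, 0, 0, 0, 1], [0, 0, 0, 0, 0, 0, 1], [0, 0, 0, 0, 0, 0, 1]],
])

```text
time_s: 3.9
ee_pos: [0.4555, 0.254, 0.1874]
eef_rot: [0.004, 1.57, -0.004]
contact_force: [0.4, 0.5, 0.4]
width: 0.0918
```

```bash
python3 - <<'E'
from h import *
q=[]
for i in range(4):
    s,c=take("wrist","w2");q.append(r.read_state()["ee_pos"])
print(np.mean(q,0),np.std(q,0))
for t in ["guard_grip","pin_tab"]:
    print(t,[(np.round(d["position"],1).tolist(),round(d["confidence"],2)) for d in find_in(t,"wrist")])
print(proj(c,[[.456,.253,.157],[.468,.283,.173],[.468,.223,.173]]))
E
```

```text
[0.4563277  0.25403903 0.18822096] [1.30893524e-04 8.61659487e-05 1.10221195e-04]
guard_grip [([312.7, 27.1], 0.96), ([307.7, 248.7], 0.57), ([459.5, 395.2], 0.57)]
pin_tab [([264.9, 255.5], 0.68), ([442.5, 395.1], 0.58)]
[[318.84988756 260.12395465]
 [369.74320897 287.54717626]
 [268.14596352 288.23999069]]
```

View pics/w2.png

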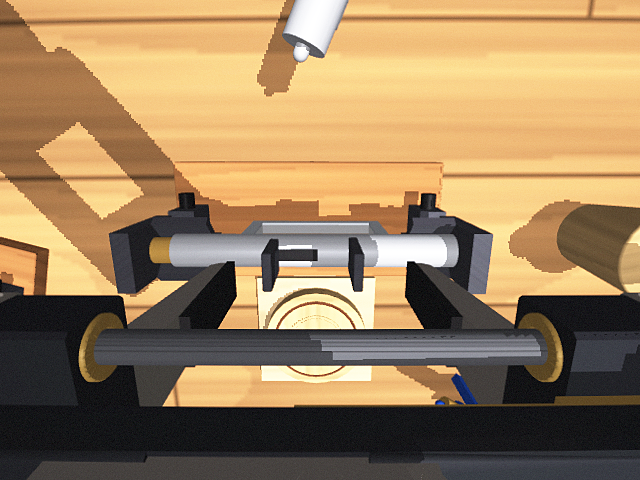

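Left tab corner is at (264,291) and the right at (363,290); the fingertips are centred on column 321. So the tabs lie about 4 mm to -y and 1.5 mm to +x of the jaws. I'll correct that and descend.

>>> move_arm([
  [[0.02, -0.053, 0, 0, 0, 0, 1], [0, 0, -0.2, 0, 0, 0, 1], [0, 0, -0.2, 0, 0, 0, 1], [0, 0, -0.12, 0, 0, 0, 1], [0, 0, -0.06, 0, 0, 0, 1], [0, 0, 0, 0, 0, 0, 1], [0, 0, 0, 0, 0, 0, 0.9]],
], grip_force=5)

```text
time_s: 4.78
ee_pos: [0.4573, 0.2491, 0.1404]
eef_rot: [0.005, 1.571, -0.005]
contact_force: [-0.5, 0.0, 0.4]
width: 0.0869
```

>>> move_arm([
  [[0, 0, 0, 0, 0, 0, 0.8], [0, 0, 0, 0, 0, 0, 0.75], [0, 0, 0, 0, 0, 0, 0.72], [0, 0, 0, 0, 0, 0, 0.7]],
])

```text
time_s: 5.12
ee_pos: [0.4573, 0.2492, 0.1406]
eef_rot: [0.005, 1.57, -0.004]
contact_force: [-0.4, 0.6, 0.0]
width: 0.0645
```

>>> move_arm([
  [[0, 0, 0, 0, 0, 0, 0.68], [0, 0, 0, 0, 0, 0, 0.66], [0, 0, 0, 0, 0, 0, 0.64], [0, 0, 0, 0, 0, 0, 0.63]],
], grip_force=8)

```text
time_s: 5.45
ee_pos: [0.4572, 0.2493, 0.1403]
eef_rot: [0.005, 1.571, -0.004]
contact_force: [-0.1, 1.8, 0.7]
width: 0.0592
```

>>> move_arm([
  [[0, 0, 0, 0, 0, 0, 0.62], [0, 0, 0, 0, 0, 0, 0.6], [0, 0, 0, 0, 0, 0, 0.58], [0, 0, 0, 0, 0, 0, 0.57]],
], grip_force=22)

```text
time_s: 5.78
ee_pos: [0.4572, 0.2493, 0.1403]
eef_rot: [0.005, 1.571, -0.004]
contact_force: [-1.2, 3.2, 1.0]
width: 0.0527
```

>>> move_arm([
  [[0, 0, 0, 0, 0, 0, 0.55], [0, 0, 0, 0, 0, 0, 0.54], [0, 0, 0, 0, 0, 0, 0.525], [0, 0, 0, 0, 0, 0, 0.51]],
])

```text
time_s: 6.12
ee_pos: [0.4572, 0.2492, 0.1403]
eef_rot: [0.005, 1.571, -0.004]
contact_force: [-0.5, 3.1, 2.3]
width: 0.0476
```

>>> move_arm([
  [[0, 0, 0.008, 0, 0, 0, 0.5], [0, 0, 0.008, 0, 0, 0, 0.49], [0, 0, 0.004, 0, 0, 0, 0.475], [0, 0, 0.004, 0, 0, 0, 0.46]],
])

```text
time_s: 6.45
ee_pos: [0.4568, 0.2486, 0.1418]
eef_rot: [0.004, 1.571, -0.005]
contact_force: [-0.1, -0.3, -2.3]
width: 0.0423
```

>>> move_arm([
  [[0, 0, 0, 0, 0, 0, 0.445], [0, 0, 0, 0, 0, 0, 0.43], [0, 0, 0, 0, 0, 0, 0.41], [0, 0, 0, 0, 0, 0, 0.39]],
])

```text
time_s: 6.78
ee_pos: [0.4571, 0.249, 0.142]
eef_rot: [0.004, 1.571, -0.005]
contact_force: [0.8, -0.4, -2.7]
width: 0.0377
```

>>> move_arm([
  [[0, 0, 0, 0, 0, 0, 0.37], [0, 0, 0, 0, 0, 0, 0.36]],
])

```text
time_s: 6.95
ee_pos: [0.4571, 0.2491, 0.1421]
eef_rot: [0.005, 1.571, -0.005]
contact_force: [0.1, 0.2, -1.5]
width: 0.0375
```

>>> move_arm([
  [[0, 0, 0.02, 0, 0, 0, 0.36], [0, 0, 0.02, 0, 0, 0, 0.36], [0, 0, 0.03, 0, 0, 0, 0.36]],
])

```text
time_s: 7.2
ee_pos: [0.4571, 0.2491, 0.1478]
eef_rot: [0.005, 1.571, -0.005]
contact_force: [-0.5, 0.8, -1.7]
width: 0.0377
```

>>> move_arm([
  [[0, 0, 0.08, 0, 0, 0, 0.36], [0, 0, 0.2, 0, 0, 0, 0.36], [0, 0, 0.3, 0, 0, 0, 0.36], [0, 0, 0.35, 0, 0, 0, 0.36], [0, 0, 0.35, 0, 0, 0, 0.36], [0, 0, 0.3, 0, 0, 0, 0.36], [0, 0, 0.2, 0, 0, 0, 0.36], [0, 0, 0.1, 0, 0, 0, 0.36]],
])

```text
time_s: 7.87
ee_pos: [0.458, 0.2495, 0.3013]
eef_rot: [0.006, 1.567, -0.003]
contact_force: [-0.1, -0.4, -3.0]
width: 0.0378
```

```bash
python3 - <<'E'
from h import *
s,c=take("wrist","w3");st=r.read_state();print(st["ee_pos"],st["contact_force"],st["ft_torque"],st["width"])
a=cv2.imread("pics/w3.png");b=cv2.imread("pics/w3.png")
s,c=take("scene","s3");b=cv2.imread("pics/s3.png")[150:330,200:480]
b=cv2.resize(b,(640,411));a=a[150:330];cv2.imwrite("pics/m3.png",np.vstack([a,b]))
E
```

```text
[0.45816572 0.2496083  0.30145689] [ 0.3543827   0.15406728 -1.35128872] [ 0.11150405 -0.07147984  0.03433098] 0.03786112884359014
```

View pics/m3.png

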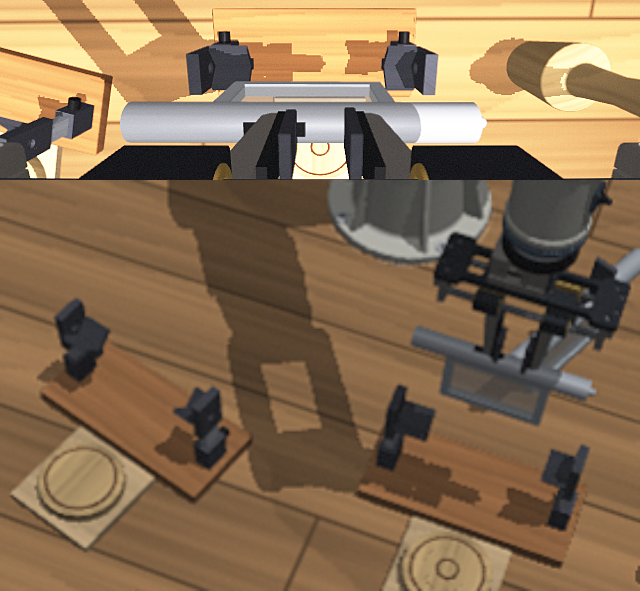

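The guard is held with the pin drawn in (no brass showing), and stand A is clear. Now on to stand B, stopping short of it along its +x for a clear look.

>>> move_arm([
  [[0.05, -0.15, 0.04, 0, 0, -0.016, 0.36], [0.1, -0.3, 0.06, 0, 0, -0.016, 0.36], [0.156, -0.4475, 0.06, 0, 0, -0.016, 0.36], [0.156, -0.4475, 0.06, 0, 0, -0.016, 0.36], [0.156, -0.4475, 0.06, 0, 0, -0.016, 0.36], [0.156, -0.4475, 0.06, 0, 0, -0.016, 0.36], [0.156, -0.4475, 0.06, 0, 0, -0.016, 0.36], [0.156, -0.4475, 0.06, 0, 0, -0.016, 0.36]],
])

```text
time_s: 8.63
ee_pos: [0.5435, -0.0043, 0.3336]
eef_rot: [0.157, 1.568, -0.157]
contact_force: [0.2, 0.8, -2.9]
width: 0.0379
```

>>> move_arm([
  [[0.156, -0.4475, 0.05, 0, 0, -0.016, 0.36], [0.156, -0.4475, 0, 0, 0, -0.016, 0.36], [0.156, -0.4475, 0, 0, 0, -0.016, 0.36], [0.156, -0.4475, 0, 0, 0, -0.014, 0.36], [0.156, -0.4475, 0, 0, 0, 0, 0.36], [0.14, -0.4, 0, 0, 0, 0, 0.36], [0.06, -0.2, 0, 0, 0, 0, 0.36], [0, 0, 0, 0, 0, 0, 0.36]],
])

```text
time_s: 9.3
ee_pos: [0.622, -0.2326, 0.3364]
eef_rot: [0.231, 1.561, -0.232]
contact_force: [-1.2, 0.5, -4.0]
width: 0.0375
```

>>> move_arm([
  [[0, 0, 0, 0, 0, 0, 0.36], [0, 0, 0, 0, 0, 0, 0.36], [0, 0, 0, 0, 0, 0, 0.36]],
])

```text
time_s: 9.55
ee_pos: [0.6219, -0.2275, 0.3386]
eef_rot: [0.228, 1.56, -0.227]
contact_force: [-0.7, 0.4, -2.3]
width: 0.0378
```

```bash
python3 - <<'E'
from h import *
s,c=take("wrist","w4");st=r.read_state();print(st["ee_pos"],st["eef_rot"],st["contact_force"],st["width"])
np.savez("pics/c4.npz",K=c[0],d=c[1],T=c[2])
print(proj(c,[[.515,-.185,.125]]))
a=cv2.imread("pics/w4.png")[0:300];cv2.imwrite("pics/m4.png",cv2.resize(a[:,100:540],None,fx=1.8,fy=1.8,interpolation=cv2.INTER_CUBIC))
E
```

```text
[ 0.62210937 -0.227423    0.33886927] [ 0.22763122  1.55922287 -0.22707721] [ 0.2644611   0.63629146 -2.18278366] 0.037491850753950194
[[329.55121164 107.40791177]]
```

View pics/m4.png

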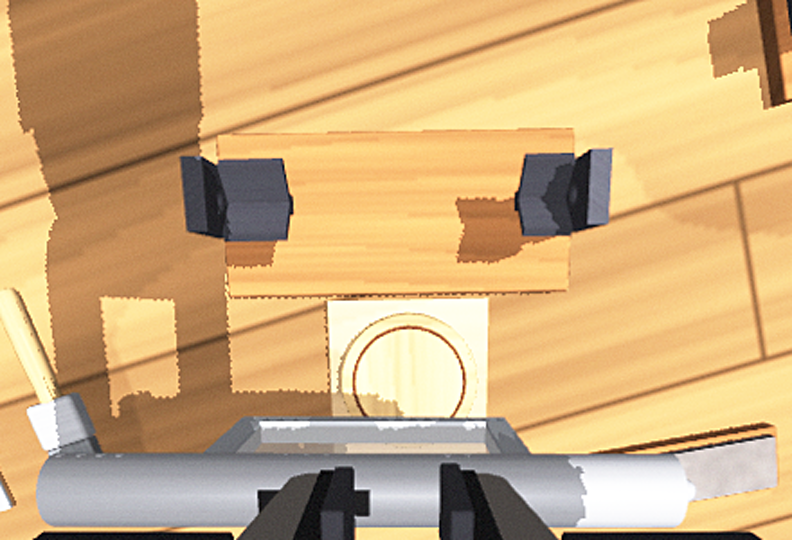

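The view shows board corners (218,135), (574,129), (231,297), (568,291), the plates' outer edges at columns 183 and 610, and a disc centre near (409,384). I'll fit stand B's pose, with yoke height free.

```bash
python3 - <<'E'
from h import *
from scipy.optimize import least_squares
z=np.load("pics/c4.npz");c=(z["K"],z["d"],z["T"])
D=[((218,135),(-60,-135,20),0),((574,129),(-60,135,20),0),((409,384),(130,0,32),0),
((231,292),(60,-135,20),0),((568,287),(60,135,20),0),
((181,155),(-20,-127,157),1),((186,232),(20,-127,157),1),((612,149),(-20,112,157),1),((608,227),(20,112,157),1),
((285,158),(-20,-76,128),1),((289,240),(20,-76,128),1),((524,153),(-20,70,128),1),((521,236),(20,70,128),1)]
px=np.array([d[0] for d in D])/1.8+[100,0];M=np.array([d[1] for d in D])/1000.;H=np.array([d[2] for d in D])
def w(q):
    m=M.copy();C,S=np.cos(q[2]),np.sin(q[2]);m[:,0]=q[0]+C*M[:,0]-S*M[:,1];m[:,1]=q[1]+S*M[:,0]+C*M[:,1];m[:,2]+=H*q[3];return proj(c,m)-px
o=least_squares(lambda q:w(q).ravel(),[.515,-.185,-.289,0],loss="soft_l1",x_scale=[.01,.01,.1,.01]);print(o.x,w(o.x).round(1).tolist())
st=r.read_state();Rm=R.from_rotvec(st["eef_rot"]).as_matrix();print(st["ee_pos"],"jaw yaw",np.arctan2(-Rm[0,1],Rm[1,1]),"tilt",Rm[:,0])
# held guard: axis direction in image, barrel end centres
for p in [(40,488),(687,490)]: print(proj(c,[st["ee_pos"]+Rm@np.array([-.016+.0,0,0])]),np.array(p)/1.8+[100,0])
E
```

```text
[ 0.51578457 -0.18831028 -0.27661754 -0.00680537] [[3.6, -1.0], [6.0, -0.6], [-0.8, -0.2], [2.9, 2.4], [4.7, 2.5], [-0.7, 0.6], [0.1, -0.4], [-0.5, 0.3], [-0.8, -1.0], [-2.1, 3.3], [-2.3, -3.7], [0.3, 4.1], [0.8, -3.3]]
[ 0.62210937 -0.227423    0.33886927] jaw yaw -0.28964318718314114 tilt [-3.53116221e-04  4.06886046e-04 -9.99999855e-01]
[[321.01663236 291.13359707]] [122.22222222 271.11111111]
[[321.01663236 291.13359707]] [481.66666667 272.22222222]
```

```bash
python3 - <<'E'
from h import *
from scipy.optimize import least_squares
z=np.load("pics/c4.npz");c=(z["K"],z["d"],z["T"])
D=[((218,135),(-60,-142.5,20),0),((574,129),(-60,127.5,20),0),((409,384),(130,0,32),0),
((231,293),(60,-142.5,20),0),((568,288),(60,127.5,20),0),
((181,155),(-20,-127,157),1),((186,232),(20,-127,157),1),((612,149),(-20,112,157),1),((608,227),(20,112,157),1),
((285,158),(-23.5,-76,128),1),((289,240),(23.5,-76,128),1),((524,153),(-23.5,70,128),1),((521,236),(23.5,70,128),1)]
px=np.array([d[0] for d in D])/1.8+[100,0];M=np.array([d[1] for d in D])/1000.;H=np.array([d[2] for d in D])
def w(q):
    m=M.copy();C,S=np.cos(q[2]),np.sin(q[2]);m[:,0]=q[0]+C*M[:,0]-S*M[:,1];m[:,1]=q[1]+S*M[:,0]+C*M[:,1];m[:,2]+=H*q[3];return proj(c,m)-px
o=least_squares(lambda q:w(q).ravel(),[.515,-.185,-.289,0],loss="soft_l1",x_scale=[.01,.01,.1,.01]);print(o.x,w(o.x).round(1).tolist())
E
```

```text
[ 0.51594659 -0.18753558 -0.27563823 -0.00750486] [[-1.4, -0.8], [1.0, -0.7], [-0.2, -0.3], [-1.7, 2.0], [0.1, 1.9], [0.3, 0.8], [1.2, -0.3], [0.1, 0.3], [-0.2, -1.2], [-1.5, -0.0], [-1.3, -0.3], [1.0, 0.6], [1.3, -0.1]]
```

>>> move_arm([
  [[-0.25, 0.095, 0, 0, 0, 0.005, 0.36], [-0.4, 0.15, 0, 0, 0, 0.004, 0.36], [-0.4, 0.15, 0, 0, 0, 0, 0.36], [-0.2, 0.075, -0.1, 0, 0, 0, 0.36], [-0.075, 0.03, -0.35, 0, 0, 0, 0.36], [0, 0, -0.4, 0, 0, 0, 0.36], [0, 0, -0.3, 0, 0, 0, 0.36], [0, 0, -0.15, 0, 0, 0, 0.36]],
])

```text
time_s: 10.27
ee_pos: [0.5147, -0.1872, 0.2325]
eef_rot: [0.217, 1.563, -0.216]
contact_force: [0.1, 0.2, -2.8]
width: 0.0378
```

>>> move_arm([
  [[0, 0, 0, 0, 0, 0, 0.36], [0, 0, 0, 0, 0, 0, 0.36], [0, 0, 0, 0, 0, 0, 0.36]],
])

```text
time_s: 10.52
ee_pos: [0.5175, -0.1888, 0.2366]
eef_rot: [0.217, 1.558, -0.218]
contact_force: [0.3, 0.4, -2.4]
width: 0.0378
```

```bash
python3 - <<'E'
from h import *
st=r.read_state();s,c=take("wrist","w5");print(st["ee_pos"],st["eef_rot"],st["contact_force"],st["width"])
Rm=R.from_rotvec(st["eef_rot"]).as_matrix();print("yaw",np.arctan2(-Rm[0,1],Rm[1,1]))
np.savez("pics/c5.npz",K=c[0],d=c[1],T=c[2],p=st["ee_pos"],R=Rm)
a=cv2.imread("pics/w5.png")[130:370,90:550];cv2.imwrite("pics/m5.png",cv2.resize(a,None,fx=1.7,fy=1.7,interpolation=cv2.INTER_CUBIC))
E
```

```text
[ 0.51751992 -0.18884315  0.23655903] [ 0.21682542  1.55753442 -0.21762603] [ 0.27985165  0.36878867 -2.37890652] 0.037762341074873765
yaw -0.27682819345087223
```

View pics/m5.png

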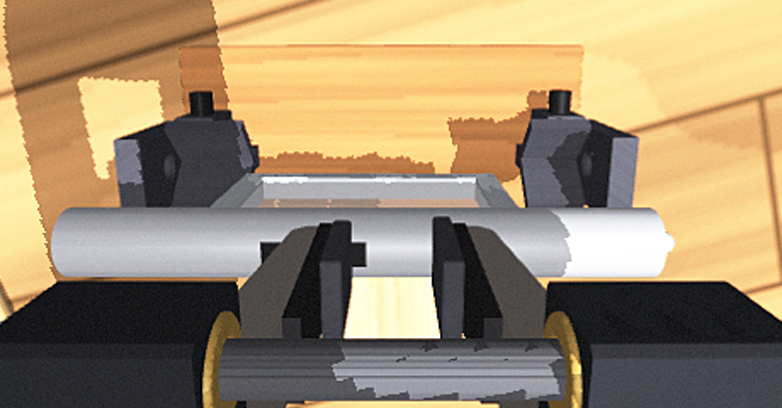

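Here the plates' outer top corners are (114,138) and (639,138). Their centre matches the jaw axis in y to about 0.5 mm, rows are level so yaw is good, and the barrel sits 10.8 mm to -y as it should. I'll check x and height next.

```bash
python3 - <<'E'
from h import *
z=np.load("pics/c5.npz");c=(z["K"],z["d"],z["T"]);p=z["p"];Rm=z["R"]
q=[np.array(a)/1.7+[90,130] for a in [(114,138),(639,138)]]
yj=Rm[:,1];xj=Rm[:,2]
for h in [.140,.145,.150,.155,.16]:
    a,b=[atz(c,k,h) for k in q]; m=(a+b)/2
    print(h,"span",np.linalg.norm(b-a),"origin rel TCP x,y",(m-p)@xj+.02,(m-p)@yj+.0075)
# barrel axis rows: top/bottom silhouette at column left end and right end
for cols in [(70,208,277),(650,208,277)]:
    for k in cols[1:]: pass
for x in [-.004,0,.004]:
    cx=[p+Rm@np.array([.017,yy,x]) for yy in (-.08,.07)]
    print(x,(proj(c,cx)-[90,130])*1.7)
E
```

```text
0.14 span 0.2488132497055308 origin rel TCP x,y -0.0007221124547744061 0.00032740519121020155
0.145 span 0.2441337075629415 origin rel TCP x,y -0.0015588363264412118 0.0004570352348256127
0.15 span 0.2394541654203522 origin rel TCP x,y -0.002395560198108028 0.0005866652784410516
0.155 span 0.23477462327776294 origin rel TCP x,y -0.0032322840697748267 0.0007162953220564367
0.16 span 0.23009508113517357 origin rel TCP x,y -0.00406900794144165 0.0008459253656719016
-0.004 [[159.57512489 224.37972328]
 [595.25194036 223.98182301]]
0 [[160.69408091 235.39958919]
 [594.28392803 235.00258381]]
0.004 [[161.80483668 246.31367147]
 [593.3229899  245.91751446]]
```

```bash
python3 - <<'E'
from h import *
z=np.load("pics/c5.npz");c=(z["K"],z["d"],z["T"]);p=z["p"];Rm=z["R"]
for dx,t in [(0,0),(.0026,0),(.0026,.05),(.0026,-.05),(.0026,.08)]:
    # tilt t about tool y through grip point; offset dx of axis
    o=np.array([.017,-.011,dx])
    def g(x,y,zz): # guard coords -> tool (x tool=-z)
        xx=x*np.cos(t)+zz*np.sin(t); z2=-x*np.sin(t)+zz*np.cos(t)
        return p+Rm@(o+np.array([-z2,y,xx]))
    print(dx,t,((proj(c,[g(-.003,-.06,-.085),g(-.003,.06,-.085),g(-.003,0,-.079)])-[90,130])*1.7).round(1).tolist())
E
```

```text
0 0 [[246.6, 172.0], [491.8, 171.7], [368.7, 174.7]]
0.0026 0 [[246.9, 177.1], [491.6, 176.9], [368.8, 179.9]]
0.0026 0.05 [[246.3, 168.8], [492.0, 168.6], [368.7, 172.0]]
0.0026 -0.05 [[247.5, 185.5], [491.2, 185.3], [368.8, 187.9]]
0.0026 0.08 [[245.8, 163.8], [492.3, 163.6], [368.6, 167.3]]
```

>>> move_arm([
  [[-0.035, 0.016, 0, 0, 0, 0, 0.36], [0, 0, -0.2, 0, 0, 0, 0.36], [0, 0, -0.25, 0, 0, 0, 0.36], [0, 0, -0.2, 0, 0, 0, 0.36], [0, 0, -0.12, 0, 0, 0, 0.36], [0, 0, -0.06, 0, 0, 0, 0.36], [0, 0, 0, 0, 0, 0, 0.36]],
])

```text
time_s: 11.15
ee_pos: [0.5134, -0.1874, 0.1682]
eef_rot: [0.218, 1.561, -0.218]
contact_force: [-0.3, -0.3, -2.4]
width: 0.0378
```

```bash
python3 - <<'E'
from h import *
st=r.read_state();s,c=take("wrist","w6");print(st["ee_pos"],st["contact_force"],st["ft_torque"])
a=cv2.imread("pics/w6.png")[190:330,90:550];cv2.imwrite("pics/m6.png",cv2.resize(a,None,fx=1.7,fy=1.7,interpolation=cv2.INTER_CUBIC))
E
```

```text
[ 0.51338145 -0.18736603  0.16816571] [-0.302635   -0.31442915 -2.40035627] [ 0.09986361 -0.01887814 -0.02312714]
```

View pics/m6.png

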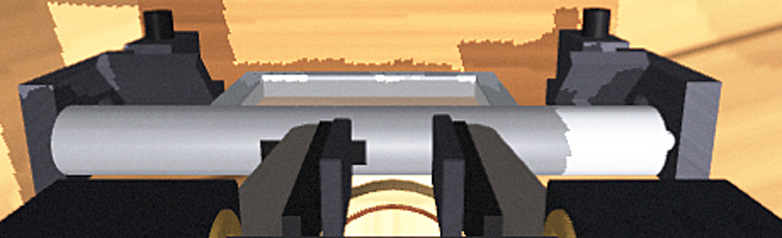

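The guard's ends are between the plates. The corners (20,85) and (720,82) put the axis about 1 mm to +x and y centred to 1 mm. I'll trim x and feel downward.

>>> move_arm([
  [[-0.01, 0.003, -0.03, 0, 0, 0, 0.36], [0, 0, -0.03, 0, 0, 0, 0.36], [0, 0, -0.03, 0, 0, 0, 0.36], [0, 0, -0.02, 0, 0, 0, 0.36], [0, 0, -0.01, 0, 0, 0, 0.36]],
])

```text
time_s: 11.62
ee_pos: [0.5128, -0.1872, 0.1588]
eef_rot: [0.218, 1.56, -0.218]
contact_force: [-0.0, -0.2, -2.9]
width: 0.038
```

>>> move_arm([
  [[0, 0, -0.015, 0, 0, 0, 0.36], [0, 0, -0.015, 0, 0, 0, 0.36], [0, 0, -0.015, 0, 0, 0, 0.36]],
])

```text
time_s: 11.87
ee_pos: [0.5129, -0.1872, 0.1552]
eef_rot: [0.218, 1.56, -0.218]
contact_force: [-0.3, 0.6, -3.0]
width: 0.0375
```

>>> move_arm([
  [[0, 0, -0.015, 0, 0, 0, 0.36], [0, 0, -0.015, 0, 0, 0, 0.36], [0, 0, -0.015, 0, 0, 0, 0.36]],
])

```text
time_s: 12.12
ee_pos: [0.5128, -0.1872, 0.1515]
eef_rot: [0.218, 1.56, -0.218]
contact_force: [-0.1, 0.9, -2.9]
width: 0.0376
```

>>> move_arm([
  [[0, 0, -0.015, 0, 0, 0, 0.36], [0, 0, -0.015, 0, 0, 0, 0.36], [0, 0, -0.015, 0, 0, 0, 0.36]],
])

```text
time_s: 12.37
ee_pos: [0.5128, -0.1872, 0.148]
eef_rot: [0.218, 1.56, -0.218]
contact_force: [-0.5, -0.2, -2.9]
width: 0.0379
```

>>> move_arm([
  [[0, 0, -0.012, 0, 0, 0, 0.36], [0, 0, -0.012, 0, 0, 0, 0.36]],
])

```text
time_s: 12.53
ee_pos: [0.5128, -0.1872, 0.1461]
eef_rot: [0.218, 1.56, -0.218]
contact_force: [0.1, 0.4, -3.4]
width: 0.0381
```

>>> move_arm([
  [[0, 0, -0.012, 0, 0, 0, 0.36], [0, 0, -0.012, 0, 0, 0, 0.36]],
])

```text
time_s: 12.7
ee_pos: [0.5128, -0.1872, 0.1442]
eef_rot: [0.218, 1.56, -0.218]
contact_force: [-0.1, -0.0, -2.7]
width: 0.038
```

>>> move_arm([
  [[0, 0, -0.012, 0, 0, 0, 0.36], [0, 0, -0.01, 0, 0, 0, 0.36]],
])

```text
time_s: 12.87
ee_pos: [0.5128, -0.1872, 0.1424]
eef_rot: [0.218, 1.56, -0.218]
contact_force: [-0.2, 0.2, -1.9]
width: 0.0376
```

>>> move_arm([
  [[0, 0, -0.01, 0, 0, 0, 0.36], [0, 0, -0.01, 0, 0, 0, 0.36]],
])

```text
time_s: 13.03
ee_pos: [0.5128, -0.1872, 0.1409]
eef_rot: [0.218, 1.56, -0.218]
contact_force: [-0.4, -0.3, -2.4]
width: 0.0377
```

>>> move_arm([
  [[0, 0, -0.008, 0, 0, 0, 0.36], [0, 0, 0, 0, 0, 0, 0.36]],
])

```text
time_s: 13.2
ee_pos: [0.5127, -0.1872, 0.1401]
eef_rot: [0.218, 1.56, -0.218]
contact_force: [0.3, 0.1, -2.8]
width: 0.0375
```

>>> move_arm([
  [[0, 0, -0.01, 0, 0, 0, 0.36], [0, 0, -0.01, 0, 0, 0, 0.36]],
])

```text
time_s: 13.37
ee_pos: [0.5129, -0.1872, 0.1387]
eef_rot: [0.218, 1.56, -0.218]
contact_force: [0.5, -0.4, -2.4]
width: 0.0378
```

>>> move_arm([
  [[0, 0, -0.01, 0, 0, 0, 0.36], [0, 0, 0, 0, 0, 0, 0.36]],
])

```text
time_s: 13.53
ee_pos: [0.5127, -0.1872, 0.1377]
eef_rot: [0.218, 1.56, -0.218]
contact_force: [-0.0, -0.4, -2.4]
width: 0.0376
```

>>> move_arm([
  [[0, 0, -0.01, 0, 0, 0, 0.36], [0, 0, 0, 0, 0, 0, 0.36]],
])

```text
time_s: 13.7
ee_pos: [0.5128, -0.1872, 0.1369]
eef_rot: [0.218, 1.56, -0.218]
contact_force: [-0.9, 0.3, -2.9]
width: 0.0375
```

>>> move_arm([
  [[0, 0, -0.01, 0, 0, 0, 0.36], [0, 0, 0, 0, 0, 0, 0.36]],
])

```text
time_s: 13.87
ee_pos: [0.5131, -0.1873, 0.1363]
eef_rot: [0.217, 1.559, -0.218]
contact_force: [0.6, -0.1, -1.9]
width: 0.0377
```

>>> move_arm([
  [[0, 0, -0.01, 0, 0, 0, 0.36], [0, 0, 0, 0, 0, 0, 0.36]],
])

```text
time_s: 14.03
ee_pos: [0.5133, -0.1874, 0.1357]
eef_rot: [0.217, 1.559, -0.218]
contact_force: [0.8, 0.0, -0.9]
width: 0.0379
```

>>> move_arm([
  [[0, 0, -0.008, 0, 0, 0, 0.36], [0, 0, 0, 0, 0, 0, 0.36]],
])

```text
time_s: 14.2
ee_pos: [0.5134, -0.1875, 0.1354]
eef_rot: [0.217, 1.559, -0.218]
contact_force: [0.7, -0.9, 3.9]
width: 0.0378
```

>>> move_arm([
  [[0.005, -0.001, 0, 0, 0, 0, 0.36], [0, 0, 0, 0, 0, 0, 0.36]],
])

```text
time_s: 14.37
ee_pos: [0.5134, -0.1875, 0.1354]
eef_rot: [0.217, 1.559, -0.218]
contact_force: [-1.6, 0.1, 6.6]
width: 0.0379
```

>>> move_arm([
  [[0, 0, -0.004, 0, 0, 0, 0.36], [0, 0, 0, 0, 0, 0, 0.36]],
])

```text
time_s: 14.53
ee_pos: [0.5134, -0.1875, 0.1354]
eef_rot: [0.217, 1.559, -0.218]
contact_force: [-3.1, 0.4, 8.7]
width: 0.0374
```

>>> move_arm([
  [[-0.004, 0.001, 0.006, 0, 0, 0, 0.36], [0, 0, 0, 0, 0, 0, 0.36]],
])

```text
time_s: 14.7
ee_pos: [0.5134, -0.1875, 0.1355]
eef_rot: [0.217, 1.559, -0.218]
contact_force: [0.8, -1.4, 5.2]
width: 0.0379
```

>>> move_arm([
  [[0, 0, 0.003, 0, 0, 0, 0.38], [0, 0, 0, 0, 0, 0, 0.39]],
])

```text
time_s: 14.87
ee_pos: [0.5133, -0.1874, 0.1355]
eef_rot: [0.217, 1.559, -0.218]
contact_force: [0.6, -1.0, 4.5]
width: 0.0376
```

>>> move_arm([
  [[0, 0, 0, 0, 0, 0, 0.42], [0, 0, 0, 0, 0, 0, 0.43], [0, 0, 0, 0, 0, 0, 0.44]],
])

```text
time_s: 15.12
ee_pos: [0.5132, -0.1878, 0.1354]
eef_rot: [0.217, 1.559, -0.218]
contact_force: [0.4, -4.7, 4.4]
width: 0.0406
```

>>> move_arm([
  [[0, 0, -0.002, 0, 0, 0, 0.455], [0, 0, -0.002, 0, 0, 0, 0.47]],
])

```text
time_s: 15.28
ee_pos: [0.5131, -0.1879, 0.1352]
eef_rot: [0.217, 1.559, -0.218]
contact_force: [-0.1, -6.1, 6.9]
width: 0.0433
```

>>> move_arm([
  [[0, 0, 0.005, 0, 0, 0, 0.48], [0, 0, 0, 0, 0, 0, 0.49]],
])

```text
time_s: 15.45
ee_pos: [0.5131, -0.1874, 0.1353]
eef_rot: [0.218, 1.559, -0.218]
contact_force: [1.2, -3.1, 2.5]
width: 0.0451
```

>>> move_arm([
  [[0, 0, 0, 0, 0, 0, 0.505], [0, 0, 0, 0, 0, 0, 0.52]],
])

```text
time_s: 15.62
ee_pos: [0.513, -0.1873, 0.1353]
eef_rot: [0.218, 1.56, -0.218]
contact_force: [2.2, -4.6, 2.4]
width: 0.0479
```

>>> move_arm([
  [[0, 0, 0, 0, 0, 0, 0.535], [0, 0, 0, 0, 0, 0, 0.55]],
])

```text
time_s: 15.78
ee_pos: [0.513, -0.1872, 0.1353]
eef_rot: [0.218, 1.56, -0.218]
contact_force: [2.5, -3.9, 2.2]
width: 0.0505
```

>>> move_arm([
  [[0, 0, 0, 0, 0, 0, 0.565], [0, 0, 0, 0, 0, 0, 0.58]],
])

```text
time_s: 15.95
ee_pos: [0.5129, -0.1872, 0.1353]
eef_rot: [0.218, 1.56, -0.218]
contact_force: [2.1, -4.8, 2.1]
width: 0.0534
```

>>> move_arm([
  [[0, 0, 0, 0, 0, 0, 0.595], [0, 0, 0, 0, 0, 0, 0.61]],
])

```text
time_s: 16.12
ee_pos: [0.5128, -0.1872, 0.1353]
eef_rot: [0.218, 1.56, -0.218]
contact_force: [0.5, -3.5, 2.9]
width: 0.0564
```

>>> move_arm([
  [[0, 0, 0, 0, 0, 0, 0.625], [0, 0, 0, 0, 0, 0, 0.64], [0, 0, 0, 0, 0, 0, 0.655]],
])

```text
time_s: 16.37
ee_pos: [0.5126, -0.1874, 0.1352]
eef_rot: [0.217, 1.56, -0.218]
contact_force: [-0.3, -2.4, 2.0]
width: 0.0602
```

>>> move_arm([
  [[0, 0, 0, 0, 0, 0, 0.67], [0, 0, 0, 0, 0, 0, 0.69], [0, 0, 0, 0, 0, 0, 0.72]],
])

```text
time_s: 16.62
ee_pos: [0.5121, -0.1865, 0.1348]
eef_rot: [0.219, 1.562, -0.217]
contact_force: [0.3, 0.5, 0.9]
width: 0.0658
```

>>> move_arm([
  [[0, 0, 0, 0, 0, 0, 0.8], [0, 0, 0, 0, 0, 0, 0.9], [0, 0, 0, 0, 0, 0, 0.95], [0, 0, 0, 0, 0, 0, 0.95]],
])

```text
time_s: 16.95
ee_pos: [0.5128, -0.1871, 0.1352]
eef_rot: [0.218, 1.56, -0.218]
contact_force: [-0.5, -1.0, -0.5]
width: 0.0873
```

Released. Raise straight up and look.

>>> move_arm([
  [[0, 0, 0.03, 0, 0, 0, 0.98], [0, 0, 0.1, 0, 0, 0, 0.98], [0, 0, 0.2, 0, 0, 0, 0.98], [0, 0, 0.3, 0, 0, 0, 0.98], [0, 0, 0.3, 0, 0, 0, 0.98], [0, 0, 0.2, 0, 0, 0, 0.98], [0, 0, 0.05, 0, 0, 0, 0.98], [0, 0, 0, 0, 0, 0, 0.98]],
])

```text
time_s: 17.62
ee_pos: [0.5137, -0.1875, 0.2313]
eef_rot: [0.217, 1.557, -0.218]
contact_force: [0.1, 0.4, -0.8]
width: 0.0903
```

```bash
python3 - <<'E'
from h import *
s,c=take("wrist","w7");st=r.read_state();print(st["ee_pos"],st["contact_force"],st["time_s"])
a=cv2.imread("pics/w7.png")[110:330,100:540];cv2.imwrite("pics/m7.png",cv2.resize(a,None,fx=1.8,fy=1.8,interpolation=cv2.INTER_CUBIC))
E
```

```text
[ 0.51294989 -0.1872183   0.22995417] [-0.59462855  0.83870067  0.21645544] 17.6667
```

View pics/m7.png

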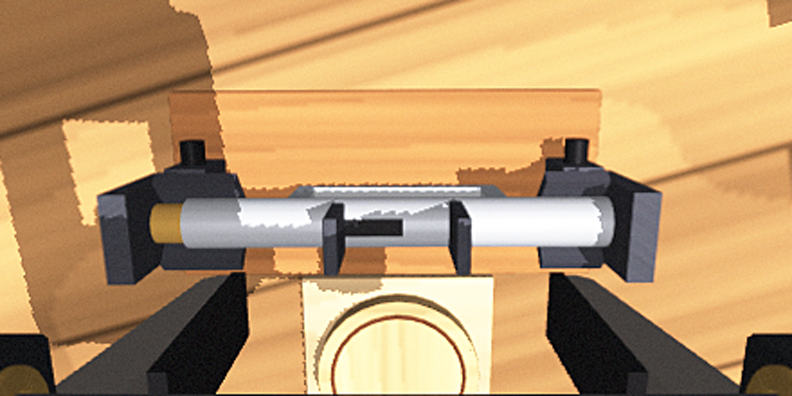

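The guard hangs in stand B. The brass collar at (150–183, 222) shows its full 15 mm against the -y plate, and the +y barrel end is against its plate at column 613. Tab spacing (324 to 470) relative to plate span has the same ratio, 0.262, as when it hung on A. The gripper is clear, so I'm handing in.

```bash
python3 - <<'E'
from h import *
print(r.finish_job())
E
```

```text
the job is handed in; nothing more can be done
None
```

The guard is now hanging on stand B, and I handed the job in at about 17.7 s of the 50 s limit. `finish_job` gave no verdict.

**What I did:** I squeezed the tabs to the stop (opening about 38 mm) and lifted the guard off stand A with its pin drawn in. I then felt it down into stand B's rests. They took the load about 6.5 mm below the nominal hinge line, which matches the height the cameras gave. I let the tabs out in small steps while easing the vertical load.

**Forces:** the largest vertical wrist reading against stand B was about 9 N. I did not measure the guard-to-stand contact force directly.

**Last checks:**
- **Pins:** the final wrist picture shows the brass collar at its full length against the -y plate and the +y barrel end at its plate. The tab spacing relative to the plates is the same as when it hung on A. I read this from pixels, so `hinge_pin` is only good to about 1 mm.
- **Clear of the robot:** the gripper is open and raised about 95 mm above the release height, reading near-zero force.
- **Bystanders:** nothing suggests the mallet, brush or oilstone were touched, but I did not measure their positions again afterwards.

**Disagreement:** my first measurement of stand A was about 3.5 mm off in y, mainly because the picture was taken while the arm was still settling. A closer look corrected it before I gripped.

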